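# Switch on three transformer test nests in order of size

## Robot

A 6-joint arm with a two-finger parallel gripper is mounted at the origin on a cart in front of the work surface, level with it; the furniture and walls round the work are solid. World frame = base frame: x ahead of the robot, y to its left, z up, the work surface at z = 0. Lengths are in mm, angles in rad, forces in N, time in s.
With the tool pointing down it reaches from about 275 to 975 mm from the base axis. Payload 8.4 kg.
Tool frame: the origin (TCP) lies at the very end of the fingers, on their centre line; the grasp point (between the pads) lies 19 mm behind it (r.pinch_z is the z of the grasp point in the tool frame, in mm); z points along the fingers, y is the direction in which the jaws open and shut (so a half turn about z gives the same grasp; the last joint's range is limited). The gripper opens to 92 mm and grips with 3 to 60 N. Pads are 20 mm wide; open, the fingers measure 128 mm over their backs; the gripper's body (75 mm by 189 mm) begins 69 mm behind the grasp point.
Start: joints at [-1.138, 0.353, 1.633, -0, 1.155, -0.002], TCP at [263.267, -566.849, 185.483] pointing down, gripper open.
Joint ranges: [-2.63, 2.63], [-0.92, 2.1], [0.06, 2.66], [-1.3, 4.44], [0, 2.69], [-3.02, 3.02]. Speed limits (rad/s): [2.22, 2.22, 2.79, 3.14, 3.14, 3.14].

## Interface

Orientations are given as a rotation vector (axis times angle).
In Python, from bench import r gives the robot as it stands.
- The arm moves only by the tool play_rows, never from a script. Its argument "deltas" is a list of rows, each an object of numbers: "wx", "wy", "wz": the turn, a rotation vector about the world's x, y, z in degrees; "x", "y", "z": the shift along the world's x, y, z in mm; "jaw": the opening, from -1 (shut) to 1 (fully open). A call has 1 to 10 rows; each row is the pose to reach, as a shift and turn from the pose commanded when the call began; what a row does not reach only later rows make up. A row lasts 1/10 s, in which the tool goes at most 50 mm and 8.59 degrees, less where a joint would pass 70% of its speed; a pose out of reach is approached as far as the arm can. A call with a gripper value outside its range is refused whole. The fingers move at their own pace and stop on an object; "grip_force" is the grip in N (left out, the last holds). Time passes only in rows, so rows that repeat a pose let the fingers close. It gives the time, the measured TCP pose, the force and the opening at its end, in the units of the state.
- r.read_state(): the state, without advancing time (a new reading comes with each control period).
- r.capture(name): name is "side" or "top"; returns (picture, depth): 480x640x3 uint8, blue, green, red; 480x640 float32, mm along the optical axis (not along the pixel's ray), 0 where there is no reading.
- r.camera_params(name): a dict with "vertical_fov" (degrees; the focal length in pixels is half the picture's height over the tangent of half this angle, whatever the lens; pixels are square), "cx", "cy" (the principal point, pixels), "rvec" (rotation vector, rad) and "tvec" (3), from world to camera coordinates, as OpenCV has them. Camera axes: x right, y down, z forward; pixel columns grow to the right and rows downward; lengths in mm; the calibration is good to about 2 mm. A picture is of the moment at which its call begins. camera_params takes no time and is no camera call.
- r.finish_job(): hands the job in, once; it reports no verdict.
The state is a dict: "time_s": time; "joints": joint angles; "joint_vel": joint speeds; "joint_efforts": joint torques, N m; "tool_pos": TCP position; "ee_rot": TCP orientation; "contact_force": force on the tool from outside, world axes, zero at the start; "wrist_torque": the same for the moment, N m; "finger_gap": finger opening in mm.
Only numpy, scipy, OpenCV 4.12 (cv2) and the standard library are available. Lean on these libraries where they do the work, as an engineer would, in place of code of your own. Each camera call takes 0.05 s, during which the arm holds its last target.

## Task

Three transformers of different length sit in grey test nests, each with a black see-saw paddle switch that is off (its end towards the transformer is raised). With a light fingertip push, press that raised end fully down at the longest transformer first, then at the middle one, then at the shortest, so that all three stay on. Grasp and lift nothing, and leave the transformers and everything else on the bench where they are.

Things in the scene. Friction and masses are not known exactly. Their poses are not given: they have to be found in the camera images.
- nest_long: test nest of the long transformer: a grey block fixed to the bench, 186 x 70 mm, top face 20 mm above the bench; origin at the centre of its underside, its x axis runs along its length from the paddle (centred at x = -48 mm) to the transformer (centred at x = +45 mm, between 6 mm aluminium lips), z up
- paddle_long (a joint): angle of that nest's black see-saw paddle (flat bar 68 x 26 x 8 mm along the nest's x, pivot 34 mm above the bench at x = -48 mm, turning about a line along the nest's y): 0 = off, the end towards the transformer is raised; 0.5 = on, that end is fully down (the stop). It is balanced and stays where it is left by friction (1.5 N at the pad turns it, 2 to 3 N nearer the pivot); it has no spring
- pad_long (a point): spot to push: on the top face of that paddle, 24 mm from the pivot towards the transformer, in mid-width; about 44 mm above the bench when off, 32 mm when on, and moves with the paddle. Steel bearing cheeks, 34 mm high, stand beside the paddle within 7 mm of its pivot
- transformer_long: long transformer, 81 x 35 x 38 mm (length, width, height), yellow tape over a black core, loose in its nest with its length along the nest's x; top 58 mm above the bench; origin at the centre of its underside
- nest_middle: test nest of the middle transformer: a grey block fixed to the bench, 186 x 70 mm, top face 20 mm above the bench; origin at the centre of its underside, its x axis runs along its length from the paddle (centred at x = -48 mm) to the transformer (centred at x = +45 mm, between 6 mm aluminium lips), z up
- paddle_middle (a joint): angle of that nest's black see-saw paddle (flat bar 68 x 26 x 8 mm along the nest's x, pivot 34 mm above the bench at x = -48 mm, turning about a line along the nest's y): 0 = off, the end towards the transformer is raised; 0.5 = on, that end is fully down (the stop). It is balanced and stays where it is left by friction (1.5 N at the pad turns it, 2 to 3 N nearer the pivot); it has no spring
- pad_middle (a point): spot to push: on the top face of that paddle, 24 mm from the pivot towards the transformer, in mid-width; about 44 mm above the bench when off, 32 mm when on, and moves with the paddle. Steel bearing cheeks, 34 mm high, stand beside the paddle within 7 mm of its pivot
- transformer_middle: middle transformer, 65 x 29 x 29 mm (length, width, height), yellow tape over a black core, loose in its nest with its length along the nest's x; top 49 mm above the bench; origin at the centre of its underside
- nest_short: test nest of the short transformer: a grey block fixed to the bench, 186 x 70 mm, top face 20 mm above the bench; origin at the centre of its underside, its x axis runs along its length from the paddle (centred at x = -48 mm) to the transformer (centred at x = +45 mm, between 6 mm aluminium lips), z up
- paddle_short (a joint): angle of that nest's black see-saw paddle (flat bar 68 x 26 x 8 mm along the nest's x, pivot 34 mm above the bench at x = -48 mm, turning about a line along the nest's y): 0 = off, the end towards the transformer is raised; 0.5 = on, that end is fully down (the stop). It is balanced and stays where it is left by friction (1.5 N at the pad turns it, 2 to 3 N nearer the pivot); it has no spring
- pad_short (a point): spot to push: on the top face of that paddle, 24 mm from the pivot towards the transformer, in mid-width; about 44 mm above the bench when off, 32 mm when on, and moves with the paddle. Steel bearing cheeks, 34 mm high, stand beside the paddle within 7 mm of its pivot
- transformer_short: short transformer, 43 x 31 x 29 mm (length, width, height), yellow tape over a black core, loose in its nest with its length along the nest's x; top 49 mm above the bench; origin at the centre of its underside
- mug: bystander: blue-grey mug, 80 mm across, 94 mm high; origin at its underside
- spare_long: bystander: spare transformer 65 x 29 x 29 mm lying on the bench, in no nest; origin at its underside
- spare_short: bystander: spare transformer 43 x 31 x 29 mm lying on the bench, in no nest; origin at its underside
- tape: bystander: roll of tape lying flat, 62 mm across, 14 mm high; origin at its underside
- screwdriver: bystander: small screwdriver, 135 mm long, 14 mm high; origin at its underside
- cutters: bystander: side cutters, 124 mm long, 10 mm high; origin at its underside
- reel: bystander: solder reel standing upright, 54 mm across, 36 mm high; origin at its underside
- probe: bystander: test probe, 124 mm long, 23 mm high; origin at its underside

How it is judged:
By the outcome, as a careful person would: the job done as asked, in the order asked, and still so for the second after the job is handed in, with the robot touching nothing.
It also fails if it takes over 38 s, if anything falls off the work surface, if the arm or the gripper's body presses on something with over 40 N, if the wrist force passes 120 N, or if a joint passes its speed limit or range.

## Working session

There is one attempt and no reset: what is moved stays moved. The work goes in short steps, Python scripts to look and compute and a tool call to move; the robot and the scene stay as the last step left them, time stands still between calls to the robot, and variables do not carry over. Pictures are saved under pics/ and viewed, and the job is handed in when it is done.

Besides the shell and the picture viewer there is one more tool, called after "Request:" as name(argument=value, ...), one argument or row to a line, values as JSON. play_rows: Moves the arm, as the interface text tells. Its arguments: {"type":"object","properties":{"deltas":{"type":"array"},"grip_force":{"type":"number"}},"required":["deltas"]}

```bash
ls; mkdir -p pics
python3 - <<'E'
from bench import r
import cv2,numpy as np
print(r.read_state())
for n in("side","top"):
    p,d=r.capture(n); cv2.imwrite(f"pics/{n}0.png",p); np.save(f"pics/{n}0.npy",d); print(n,r.camera_params(n),(d>0).mean(),np.median(d))
E
```

```text
pics
{'time_s': 0.0, 'joints': array([-1.13835345e+00,  3.53632684e-01,  1.63413079e+00,  5.31053939e-06,
        1.15516997e+00, -2.40015643e-03]), 'joint_vel': array([-0.00053498,  0.00103032,  0.00183868,  0.00205328, -0.00117804,
        0.00024404]), 'joint_efforts': array([-2.30253630e-03, -5.93847442e+01, -3.34216833e+01,  6.96068583e-02,
        2.35606934e-02, -1.22447436e-04]), 'tool_pos': array([ 263.07441817, -566.35830145,  184.77479903]), 'ee_rot': array([-3.06635046e+00, -6.77394928e-01,  4.41737239e-04]), 'contact_force': array([-0.24750673, -0.40862982,  0.42770492]), 'wrist_torque': array([-0.02003154, -0.00061563, -0.07954946]), 'finger_gap': 91.98915761896642}
side {'vertical_fov': 51.30274122496556, 'cx': 317.0387009193958, 'cy': 235.716179415528, 'rvec': array([ 2.21886929, -0.4347694 ,  0.21815476]), 'tvec': array([-573.33430785,   45.11814783, 1291.92174857])} 0.9960709635416667 1141.1504
top {'vertical_fov': 43.38205797955, 'cx': 312.09094811456805, 'cy': 233.82678326298773, 'rvec': array([ 2.15206146, -2.09620438,  0.20918525]), 'tvec': array([-229.67170124,  492.76318367, 1166.51551806])} 0.995810546875 1240.1555
```

View pics/side0.png

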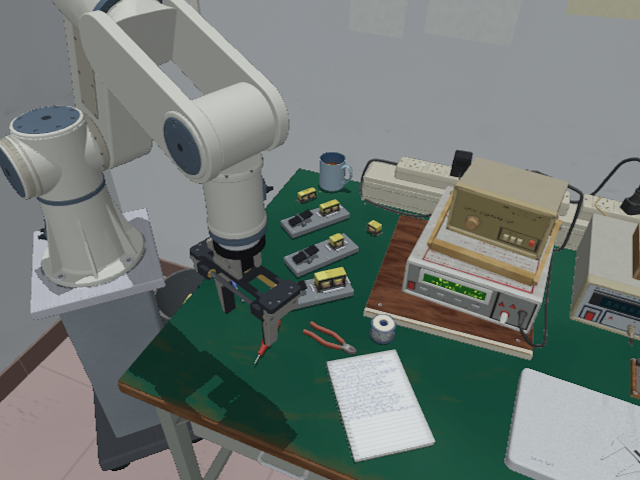

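View pics/top0.png

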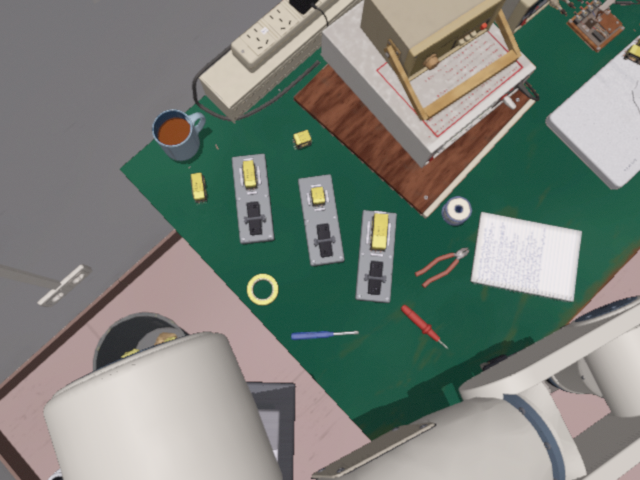

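The top view shows all three nests unobstructed: left around (252,198) with a mid-length transformer, centre (320,220) with the shortest, and right (377,256) with the longest. The paddles are at the image-lower ends. Next I'll measure them.

```bash
cat > h.py <<'E'
import numpy as np,cv2
from bench import r
def cam(n):
    p=r.camera_params(n);f=240/np.tan(np.radians(p['vertical_fov'])/2)
    R=cv2.Rodrigues(p['rvec'])[0];return f,p['cx'],p['cy'],R,p['tvec']
def ray(n,uv,z):
    f,cx,cy,R,t=cam(n);uv=np.atleast_2d(uv)
    d=np.c_[(uv[:,0]-cx)/f,(uv[:,1]-cy)/f,np.ones(len(uv))]@R
    c=-R.T@t; return c+d*((z-c[2])/d[:,2])[:,None]
def pts(n,D):
    f,cx,cy,R,t=cam(n);v,u=np.mgrid[0:480,0:640]
    c=np.stack([(u-cx)/f*D,(v-cy)/f*D,D],-1)
    return (c-t)@R
def proj(n,P):
    f,cx,cy,R,t=cam(n);q=np.atleast_2d(P)@R.T+t
    return np.c_[f*q[:,0]/q[:,2]+cx,f*q[:,1]/q[:,2]+cy]
E
python3 - <<'E'
from h import *
for n,(a,b,c,d) in (("top",(140,110,400,310)),("side",(270,170,400,320))):
    p=cv2.imread(f"pics/{n}0.png"); D=np.load(f"pics/{n}0.npy")
    s=3 if n=="top" else 4
    cv2.imwrite(f"pics/{n}0z.png",cv2.resize(p[b:d,a:c],None,fx=s,fy=s,interpolation=cv2.INTER_CUBIC))
p=cv2.imread("pics/top0.png");D=np.load("pics/top0.npy");P=pts("top",D)
hsv=cv2.cvtColor(p,cv2.COLOR_BGR2HSV)
print("bench z",np.median(P[250:300,200:230,2]),np.median(P[200:230,275:290,2]))
roi=np.zeros((480,640),np.uint8);roi[145:310,225:402]=1
# grey = low saturation (includes black paddle), not green
m=((hsv[...,1]<70)&(hsv[...,2]>60)&(roi>0)).astype(np.uint8)
m=cv2.morphologyEx(m,cv2.MORPH_OPEN,np.ones((2,2)))
N,L,S,C=cv2.connectedComponentsWithStats(m)
for i in range(1,N):
    if S[i,4]<300: continue
    w=L==i; cs=max(cv2.findContours(w.astype(np.uint8),cv2.RETR_EXTERNAL,cv2.CHAIN_APPROX_NONE)[0],key=len)[:,0]
    z=np.median(P[w][:,2]); X=ray("top",cs,20)[:,:2].astype(np.float32)
    rc=cv2.minAreaRect(X); print("nest",S[i],"z",z,rc)
    # paddle black, tape yellow within box
    box=cv2.fillConvexPoly(np.zeros((480,640),np.uint8),cv2.convexHull(cs),1)
    k=((hsv[...,2]<60)&(box>0)).astype(np.uint8); n2,l2,s2,c2=cv2.connectedComponentsWithStats(k)
    for j in range(1,n2):
        if s2[j,4]>60: print("  black",s2[j],c2[j],ray("top",c2[j],38)[0],np.median(P[l2==j][:,2]))
    y=((hsv[...,1]>110)&(hsv[...,0]>18)&(hsv[...,0]<35)&(box>0))
    v,u=np.where(y); Y=P[y]; ztop=np.percentile(Y[:,2],80)
    print("  yellow",u.mean(),v.mean(),"ztop",ztop,cv2.minAreaRect(ray("top",np.c_[u,v],ztop)[:,:2].astype(np.float32)))
E
```

```text
bench z -742.6891170863629 -0.3180662355957147
nest [ 233  155   42   90 2623] z 20.539884831180103 ((575.1738891601562, -92.39329528808594), (188.7067108154297, 71.36695861816406), 8.350143432617188)
  yellow 248.7788944723618 171.5678391959799 ztop 50.678978338016016 ((619.3871459960938, -84.54680633544922), (53.56535339355469, 21.014360427856445), 9.524134635925293)
nest [ 299  175   47   92 2716] z 20.29967072247348 ((533.3404541015625, -235.42965698242188), (188.3079071044922, 71.34004974365234), 9.844107627868652)
  yellow 317.4173228346457 194.00787401574803 ztop 50.562455592587575 ((577.814453125, -225.616455078125), (31.448741912841797, 22.398189544677734), 1.5808290243148804)
nest [ 356  211   42   93 2404] z 20.56261633122314 ((461.3710021972656, -350.31524658203125), (71.62521362304688, 189.47799682617188), 85.79901123046875)
  black [374 263   8  13  71] [377.70422535 269.29577465] [ 431.59187982 -350.28750235   38.        ] 41.51866332778391
  black [369 280  12  14 133] [374.15789474 286.07518797] [ 397.63373483 -343.36261357   38.        ] 34.20017982245339
  yellow 3
[... 300 characters left out ...]
97705078125)Traceback (most recent call last):
  File "<stdin>", line 25, in <module>
    return _quantile_unchecked(
        a, q, axis, out, overwrite_input, method, keepdims, weights)
    return _ureduce(a,
                    func=_quantile_ureduce_func,
    ...<5 lines>...
                    overwrite_input=overwrite_input,
                    method=method)
    r = func(a, **kwargs)
    result = _quantile(arr,
                       quantiles=q,
    ...<2 lines>...
                       out=out,
                       weights=wgt)
    slices_having_nans = np.isnan(arr[-1, ...])
                                  ~~~^^^^^^^^^
IndexError: index -1 is out of bounds for axis 0 with size 0
```

View pics/top0z.png

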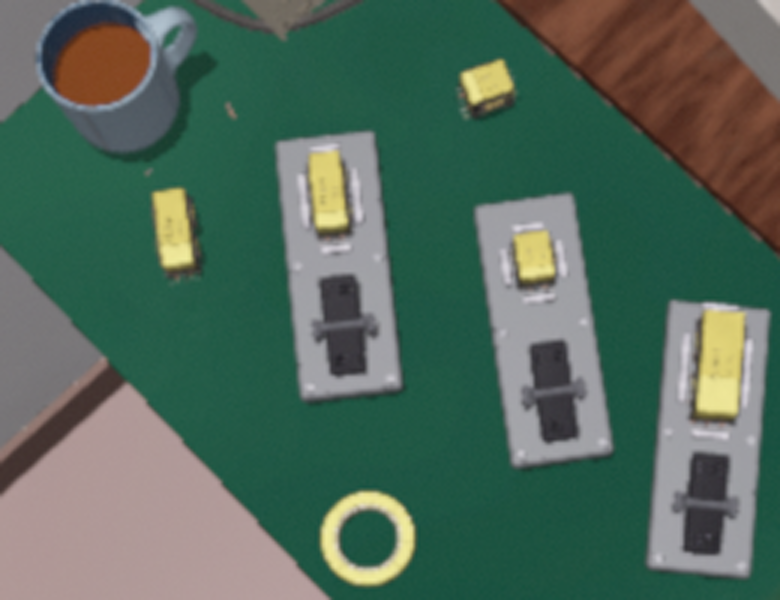

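View pics/side0z.png

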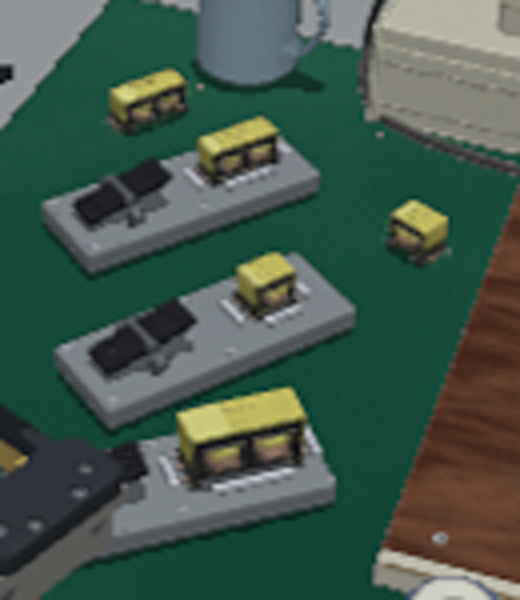

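Run:
```python
from h import *
N={"middle":((575.2,-92.4),8.35),"short":((533.3,-235.4),9.84),"long":((461.4,-350.3),-4.2)}
for n in("top","side"):
    p=cv2.imread(f"pics/{n}0.png");P=pts(n,np.load(f"pics/{n}0.npy"))
    g=cv2.cvtColor(p,cv2.COLOR_BGR2HSV)[...,2]
    for k,(c,a) in N.items():
        a=np.radians(a);ex=np.array([np.cos(a),np.sin(a)]);ey=np.array([-ex[1],ex[0]])
        q=P[...,:2]-np.array(c); lx=q@ex; ly=q@ey; z=P[...,2]
        m=(lx>-90)&(lx<-8)&(abs(ly)<16)&(z>26)&(z<52)&(g<75)
        top=m
        if top.sum()<20: print(n,k,"few",top.sum());continue
        A=np.c_[lx[top],np.ones(top.sum())];s=np.linalg.lstsq(A,z[top],rcond=None)[0]
        pad=np.array(c)-24*ex
        print(n,k,top.sum(),"lx",np.percentile(lx[top],[1,50,99]).round(1),"ly",np.percentile(ly[top],[1,50,99]).round(1),"slope",s[0].round(3),"z@pad",(s[0]*-24+s[1]).round(1),"pad",pad.round(1))
```

```text
top middle 332 lx [-76.1 -48.4 -14.8] ly [-10.    1.8  13.3] slope 0.213 z@pad 42.1 pad [551.5 -95.9]
top short 327 lx [-76.3 -41.8 -14.1] ly [-9.5  1.6 13.1] slope 0.205 z@pad 41.8 pad [ 509.7 -239.5]
top long 340 lx [-77.8 -47.2 -16.2] ly [-9.6  2.3 13.4] slope 0.205 z@pad 42.5 pad [ 437.5 -348.5]
side middle 171 lx [-76.4 -47.1 -14. ] ly [-12.5  -0.8  14.7] slope 0.219 z@pad 42.1 pad [551.5 -95.9]
side short 210 lx [-77.8 -47.9 -15. ] ly [-12.8  -1.4  13.9] slope 0.204 z@pad 42.3 pad [ 509.7 -239.5]
side long 59 lx [-31.7 -22.7 -14.6] ly [-11.9  -0.5  14.1] slope 0.124 z@pad 43.0 pad [ 437.5 -348.5]
```

Request:
play_rows(
  deltas=[
    {"x":30,"y":36,"z":0,"wz":-5,"jaw":-1},
    {"x":59,"y":73,"z":0,"wz":-10,"jaw":-1},
    {"x":89,"y":109,"z":0,"wz":-15,"jaw":-1},
    {"x":118,"y":145,"z":0,"wz":-20,"jaw":-1},
    {"x":148,"y":182,"z":-20,"wz":-25,"jaw":-1},
    {"x":177,"y":218,"z":-55,"wz":-29,"jaw":-1},
    {"x":177,"y":218,"z":-90,"wz":-29,"jaw":-1},
    {"x":177,"y":218,"z":-115,"wz":-29,"jaw":-1},
    {"x":177,"y":218,"z":-115,"wz":-29,"jaw":-1},
    {"x":177,"y":218,"z":-115,"wz":-29,"jaw":-1},
  ],
  grip_force=5,
)

```text
invalid input at $.deltas[0]: expected keys wx, wy, wz, x, y, z, jaw
```

Run:
```python
from h import *
s=r.read_state();print(s['time_s'],s['tool_pos'],s['ee_rot'],s['contact_force'],s['finger_gap'])
p,d=r.capture("side");cv2.imwrite("pics/s1.png",cv2.resize(p[150:340,190:400],None,fx=3,fy=3))
```

```text
0.1 [ 263.0607826  -566.44320202  184.86901158] [-3.06653678e+00 -6.77317857e-01  3.80932983e-04] [ 0.58232751  0.14005212 -0.53078991] 92.02704310986601
```

View pics/s1.png

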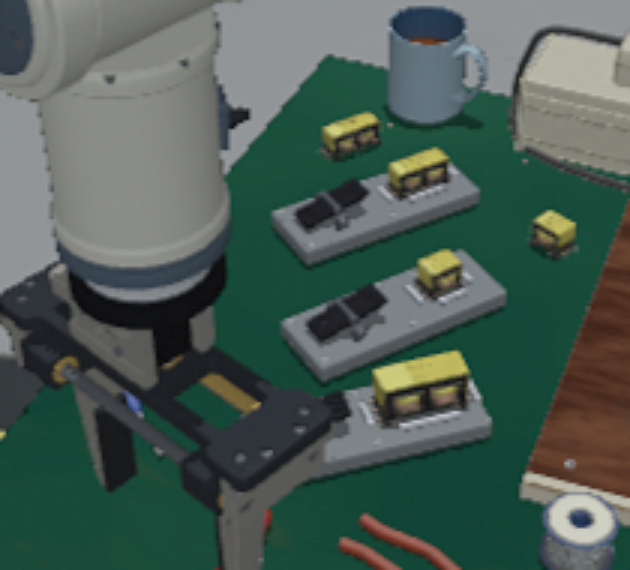

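The call was refused because it needs all the keys, so nothing moved. The picture still shows the start pose.

Request:
play_rows(
  deltas=[
    {"wx":0,"wy":0,"x":30,"y":36,"z":0,"wz":-5,"jaw":-1},
    {"wx":0,"wy":0,"x":59,"y":73,"z":0,"wz":-10,"jaw":-1},
    {"wx":0,"wy":0,"x":89,"y":109,"z":0,"wz":-15,"jaw":-1},
    {"wx":0,"wy":0,"x":118,"y":145,"z":0,"wz":-20,"jaw":-1},
    {"wx":0,"wy":0,"x":148,"y":182,"z":-20,"wz":-25,"jaw":-1},
    {"wx":0,"wy":0,"x":177,"y":218,"z":-55,"wz":-29,"jaw":-1},
    {"wx":0,"wy":0,"x":177,"y":218,"z":-90,"wz":-29,"jaw":-1},
    {"wx":0,"wy":0,"x":177,"y":218,"z":-115,"wz":-29,"jaw":-1},
    {"wx":0,"wy":0,"x":177,"y":218,"z":-115,"wz":-29,"jaw":-1},
    {"wx":0,"wy":0,"x":177,"y":218,"z":-115,"wz":-29,"jaw":-1},
  ],
  grip_force=5,
)

```text
time_s: 1.15
tool_pos: [440.2, -348.9, 70.7]
ee_rot: [-3.139, 0.112, 0.001]
contact_force: [0.2, -0.3, 0.4]
finger_gap: 13.9
```

Run:
```python
from h import *
s=r.read_state();print(s['time_s'],s['tool_pos'],s['ee_rot'],s['contact_force'],s['finger_gap'])
p,d=r.capture("side");cv2.imwrite("pics/s2.png",cv2.resize(p[150:340,190:400],None,fx=3,fy=3))
```

```text
1.15 [ 440.22537433 -348.91990463   70.70184189] [-3.13915760e+00  1.12119441e-01  9.40251636e-04] [ 0.18352633 -0.27655405  0.42309623] 13.938147022724813
```

View pics/s2.png

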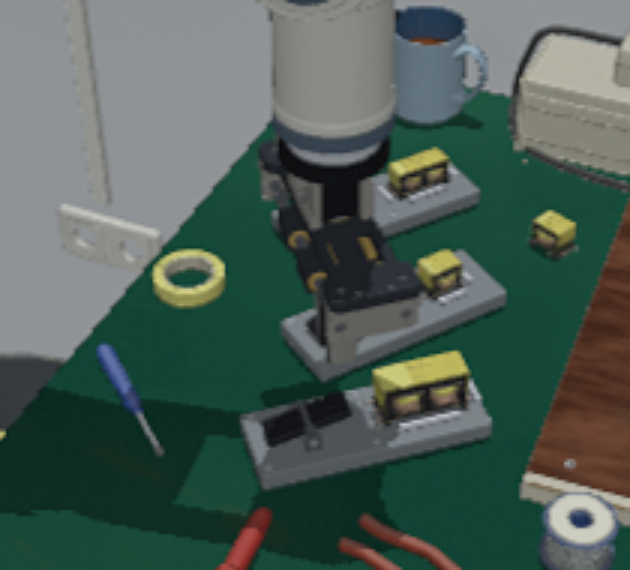

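The gripper is closed over the long nest. Its tip is at about crop pixel (345,362), roughly 25 px above the raised paddle end at (335,405), which is what I expect at z = 70. I'll descend slowly.

Request:
play_rows(
  deltas=[
    {"wx":0,"wy":0,"wz":0,"x":0,"y":0,"z":-10,"jaw":-1},
    {"wx":0,"wy":0,"wz":0,"x":0,"y":0,"z":-18,"jaw":-1},
    {"wx":0,"wy":0,"wz":0,"x":0,"y":0,"z":-22,"jaw":-1},
    {"wx":0,"wy":0,"wz":0,"x":0,"y":0,"z":-24,"jaw":-1},
    {"wx":0,"wy":0,"wz":0,"x":0,"y":0,"z":-26,"jaw":-1},
    {"wx":0,"wy":0,"wz":0,"x":0,"y":0,"z":-28,"jaw":-1},
    {"wx":0,"wy":0,"wz":0,"x":0,"y":0,"z":-30,"jaw":-1},
    {"wx":0,"wy":0,"wz":0,"x":0,"y":0,"z":-32,"jaw":-1},
    {"wx":0,"wy":0,"wz":0,"x":0,"y":0,"z":-34,"jaw":-1},
    {"wx":0,"wy":0,"wz":0,"x":0,"y":0,"z":-34,"jaw":-1},
  ],
)

```text
time_s: 2.2
tool_pos: [440.1, -348.7, 36.2]
ee_rot: [-3.139, 0.112, 0.001]
contact_force: [0.7, -0.9, 0.4]
finger_gap: 0.7
```

Run:
```python
from h import *
p,d=r.capture("side");cv2.imwrite("pics/s3.png",cv2.resize(p[240:320,260:380],None,fx=5,fy=5))
s=r.read_state();print(s['time_s'],s['tool_pos'],s['contact_force'],s['finger_gap'])
```

```text
2.25 [ 440.22549487 -348.78845823   36.36929133] [0.08201958 0.71775243 0.42628271] 0.4688363151537633
```

View pics/s3.png

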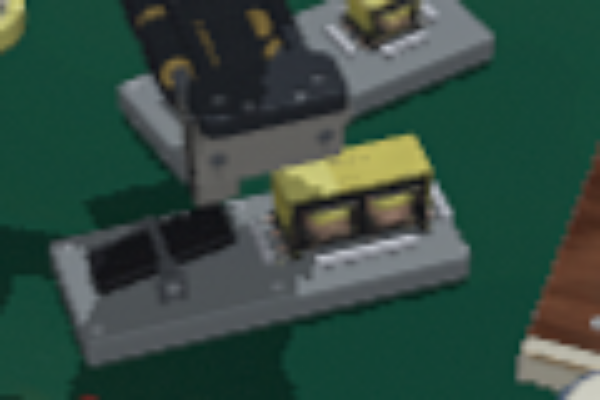

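Run:
```python
from h import *
T=np.array([440.2,-348.8,36.4])
a=np.radians(-4.2);ex=np.array([np.cos(a),np.sin(a),0]);ey=np.array([-ex[1],ex[0],0])
for n,o in(("side",(260,240,5)),):
  for i,j in((0,0),(10,18),(10,-18),(-10,-18),(-10,18)):
    q=proj(n,T+i*ex+j*ey)[0];print(i,j,(q-o[:2])*5)
p,d=r.capture("side");P=pts("side",d)
u,v=260+215//5,240+195//5
for uv in((303,279),(303,276),(300,285),(304,288)):print(uv,P[uv[1],uv[0]].round(1))
p,d=r.capture("top");cv2.imwrite("pics/t3.png",cv2.resize(p[190:320,300:440],None,fx=4,fy=4))
```

```text
0 0 [213.18287986 233.96763578]
10 18 [222.46171637 203.31713257]
10 -18 [245.62327913 255.86953108]
-10 -18 [203.64701919 265.46715919]
-10 18 [181.34445484 212.47215893]
(303, 279) [ 436.  -363.    75.5]
(303, 276) [ 410.8 -430.3  153.2]
(300, 285) [ 434.4 -347.1   42.7]
(304, 288) [ 439.3 -359.9   43.1]
```

View pics/t3.png

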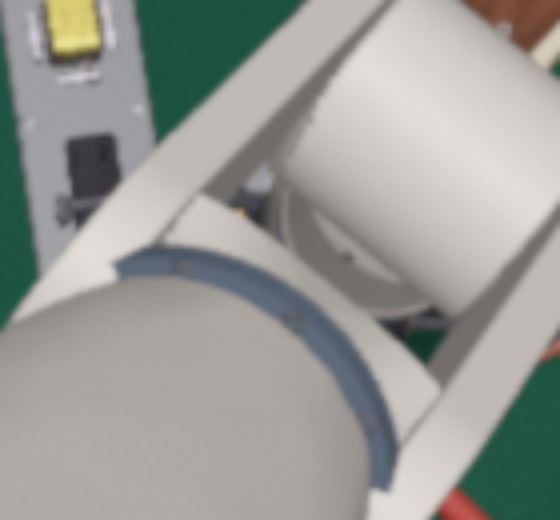

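Run:
```python
from h import *
p,d=r.capture("side");P=pts("side",d);np.save("pics/s4.npy",d)
for v in range(262,292,2): print(v,[tuple(int(round(x)) for x in P[v,u]) for u in (296,299,302,305,308)])
s=r.read_state();print(s['time_s'],s['tool_pos'],s['joints'])
P=pts("side",np.load("pics/side0.npy"))
for v in range(300,352,4): print(v,[tuple(int(round(x)) for x in P[v,u]) for u in (264,268,272)])
```

```text
262 [(432, -332, 102), (404, -428, 191), (408, -434, 195), (413, -437, 197), (418, -441, 198)]
264 [(459, -254, 21), (404, -427, 186), (406, -439, 195), (411, -442, 196), (418, -441, 192)]
266 [(457, -260, 20), (404, -427, 180), (406, -439, 190), (412, -440, 189), (417, -443, 189)]
268 [(454, -268, 21), (403, -429, 176), (406, -437, 183), (412, -438, 181), (417, -441, 182)]
270 [(453, -271, 17), (404, -427, 169), (406, -438, 178), (414, -433, 171), (421, -431, 167)]
272 [(451, -276, 16), (404, -426, 163), (407, -435, 170), (414, -433, 166), (152, -1118, 853)]
274 [(450, -278, 11), (404, -426, 157), (409, -431, 160), (415, -432, 159), (421, -433, 158)]
276 [(452, -272, -1), (431, -352, 77), (408, -433, 157), (442, -360, 80), (449, -361, 79)]
278 [(448, -282, 2), (431, -350, 69), (434, -361, 78), (442, -361, 75), (476, -291, 0)]
280 [(446, -287, 0), (453, -290, 1), (435, -360, 70), (459, -315, 21), (466, -318, 21)]
282 [(436, -315, 22), (435, -339, 44), (442, -341, 44), (447, -347, 48), (463, -326, 23)]
284 [(428, -338, 40), (433, -343, 43), (440, -346, 43), (445, -353, 47), (460, -331
[... 482 characters left out ...]

304 [(270, -651, 345), (275, -652, 344), (280, -654, 344)]
308 [(269, -651, 337), (273, -660, 345), (278, -661, 344)]
312 [(269, -652, 330), (272, -659, 337), (277, -663, 338)]
316 [(269, -649, 319), (272, -658, 327), (277, -661, 329)]
320 [(269, -646, 308), (272, -657, 318), (279, -653, 311)]
324 [(276, -616, 264), (272, -655, 308), (278, -655, 305)]
328 [(275, -616, 255), (279, -627, 265), (286, -624, 259)]
332 [(275, -614, 244), (279, -625, 254), (286, -623, 249)]
336 [(275, -614, 234), (279, -623, 243), (285, -623, 239)]
340 [(274, -613, 224), (279, -622, 231), (285, -621, 227)]
344 [(310, -464, 24), (279, -620, 220), (330, -452, 1)]
348 [(308, -468, 17), (319, -458, 0), (327, -462, 1)]
```

The side depth shows the real fingertips end about 33 mm above the reported TCP: tip at about z = 69 when the TCP says 36. The start pose shows the same gap, 218 against 185. There is no contact force, and the paddle is still up at z ≈ 43. The lateral position matches, so I'll keep going down and rely on force and vision.

Request:
play_rows(
  deltas=[
    {"wx":0,"wy":0,"wz":0,"x":0,"y":0,"z":-6,"jaw":-1},
    {"wx":0,"wy":0,"wz":0,"x":0,"y":0,"z":-12,"jaw":-1},
    {"wx":0,"wy":0,"wz":0,"x":0,"y":0,"z":-16,"jaw":-1},
    {"wx":0,"wy":0,"wz":0,"x":0,"y":0,"z":-18,"jaw":-1},
    {"wx":0,"wy":0,"wz":0,"x":0,"y":0,"z":-18,"jaw":-1},
  ],
)

```text
time_s: 2.9
tool_pos: [440.0, -348.6, 18.0]
ee_rot: [-3.139, 0.112, 0.001]
contact_force: [0.5, 0.9, 0.3]
finger_gap: 0.2
```

```bash
cat > look.py <<'E'
from h import *
import sys
n,a,b,c,d=sys.argv[1],*map(int,sys.argv[2:6])
s=r.read_state();p,D=r.capture("side");np.save(f"pics/{n}.npy",D);cv2.imwrite(f"pics/{n}.png",p)
cv2.imwrite(f"pics/{n}z.png",cv2.resize(p[b:d,a:c],None,fx=5,fy=5,interpolation=cv2.INTER_CUBIC))
print(s['time_s'],s['tool_pos'].round(1),s['contact_force'].round(2),s['wrist_torque'].round(2))
E
python3 look.py s5 260 240 380 320
```

```text
2.9 [ 440.  -348.6   18. ] [0.45 0.92 0.29] [0.01 0.02 0.07]
```

View pics/s5z.png

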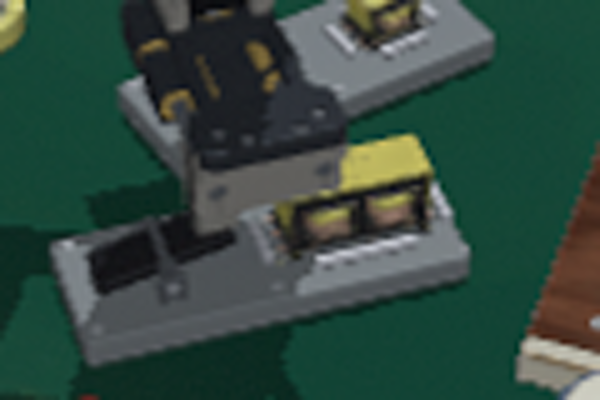

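Request:
play_rows(
  deltas=[
    {"wx":0,"wy":0,"wz":0,"x":0,"y":0,"z":-2,"jaw":-1},
    {"wx":0,"wy":0,"wz":0,"x":0,"y":0,"z":-4,"jaw":-1},
    {"wx":0,"wy":0,"wz":0,"x":0,"y":0,"z":-6,"jaw":-1},
    {"wx":0,"wy":0,"wz":0,"x":0,"y":0,"z":-8,"jaw":-1},
    {"wx":0,"wy":0,"wz":0,"x":0,"y":0,"z":-8,"jaw":-1},
  ],
)

```text
time_s: 3.45
tool_pos: [440.1, -348.8, 10.2]
ee_rot: [-3.139, 0.112, 0.0]
contact_force: [-0.3, 0.5, 0.4]
finger_gap: 0.7
```

```bash
python3 look.py s6 260 240 380 320
python3 - <<'E'
from h import *
P=pts("side",np.load("pics/s6.npy"))
for v in range(276,296,2): print(v,[tuple(int(round(x)) for x in P[v,u]) for u in (284,290,296,299,302,305,308)])
E
```

```text
3.45 [ 440.1 -348.8   10.2] [-0.29  0.47  0.39] [-0.01  0.04 -0.02]
276 [(424, -261, -1), (438, -267, -1), (452, -271, -2), (403, -429, 155), (405, -440, 164), (411, -442, 164), (418, -439, 159)]
278 [(422, -269, 0), (435, -276, 1), (449, -280, 0), (404, -425, 145), (406, -437, 155), (412, -439, 156), (419, -437, 151)]
280 [(420, -275, -1), (433, -280, -1), (446, -287, 0), (404, -424, 138), (408, -431, 143), (414, -433, 143), (420, -433, 141)]
282 [(417, -282, 0), (430, -289, 1), (437, -313, 21), (404, -426, 135), (408, -432, 139), (414, -433, 138), (421, -432, 134)]
284 [(414, -290, 1), (416, -329, 36), (428, -339, 41), (431, -350, 50), (407, -433, 134), (414, -433, 132), (420, -435, 131)]
286 [(401, -332, 38), (413, -340, 41), (426, -343, 39), (431, -351, 44), (434, -362, 54), (441, -362, 51), (458, -337, 21)]
288 [(398, -340, 40), (412, -340, 35), (424, -348, 38), (430, -352, 39), (435, -360, 45), (443, -357, 39), (456, -343, 21)]
290 [(396, -345, 39), (410, -347, 36), (422, -355, 39), (429, -356, 37), (436, -357, 35), (442, -358, 34), (454, -348, 20)]
292 [(395, -349, 37), (407, -355, 37), (420, -360, 37), (429, -355, 30), (439, -347, 18), (444, -355, 24), (452, -351, 17)]
294 [(393, -354, 36), (407, -356, 33), (419, -361, 33), (429, -354, 22), (436, -354, 20), (442, -358, 21), (448, -362, 22)]
```

View pics/s6z.png

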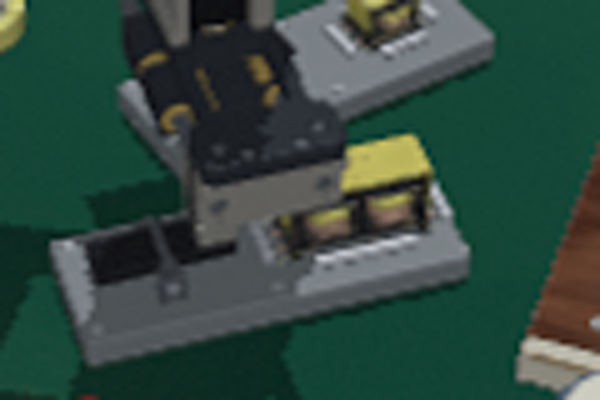

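The paddle is about level now: left half at z ≈ 39 and right half the same, with the tip on it. I'll continue in small steps and watch the force.

Request:
play_rows(
  deltas=[
    {"wx":0,"wy":0,"wz":0,"x":0,"y":0,"z":-2,"jaw":-1},
    {"wx":0,"wy":0,"wz":0,"x":0,"y":0,"z":-4,"jaw":-1},
    {"wx":0,"wy":0,"wz":0,"x":0,"y":0,"z":-6,"jaw":-1},
    {"wx":0,"wy":0,"wz":0,"x":0,"y":0,"z":-6,"jaw":-1},
  ],
)

```text
time_s: 3.9
tool_pos: [440.6, -348.9, 5.0]
ee_rot: [3.14, -0.112, 0.001]
contact_force: [0.6, 2.2, 9.2]
finger_gap: 0.5
```

```bash
python3 look.py s7 260 240 380 320
```

```text
3.9 [ 440.6 -348.9    5. ] [0.62 2.15 9.2 ] [ 0.44  0.13 -0.05]
```

View pics/s7z.png

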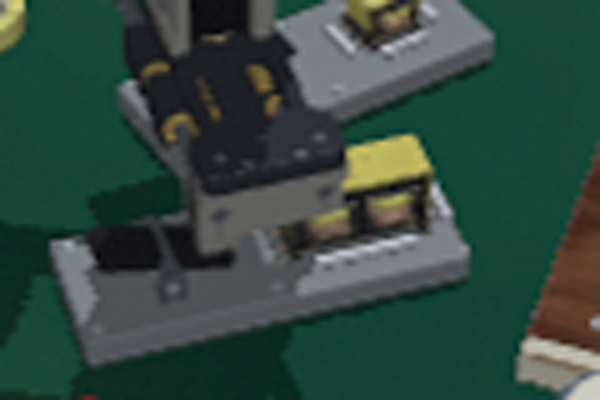

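The force is 9.2 N and the paddle's right side is down, which suggests it has reached the stop. I'll lift and check the slope.

Request:
play_rows(
  deltas=[
    {"wx":0,"wy":0,"wz":0,"x":0,"y":0,"z":6,"jaw":-1},
    {"wx":0,"wy":0,"wz":0,"x":0,"y":0,"z":25,"jaw":-1},
    {"wx":0,"wy":0,"wz":0,"x":0,"y":0,"z":50,"jaw":-1},
    {"wx":0,"wy":0,"wz":0,"x":0,"y":0,"z":66,"jaw":-1},
    {"wx":0,"wy":0,"wz":0,"x":0,"y":0,"z":66,"jaw":-1},
  ],
)

```text
time_s: 4.45
tool_pos: [441.4, -349.8, 72.5]
ee_rot: [3.137, -0.112, 0.004]
contact_force: [0.5, 0.3, 0.9]
finger_gap: 0.7
```

```bash
cat > slope.py <<'E'
from h import *
import sys
N={"middle":((575.2,-92.4),8.35),"short":((533.3,-235.4),9.84),"long":((461.4,-350.3),-4.2)}
for n,f in [x.split(":") for x in sys.argv[1:]]:
    p=cv2.imread(f"pics/{f}.png");P=pts(n,np.load(f"pics/{f}.npy"))
    g=cv2.cvtColor(p,cv2.COLOR_BGR2HSV)[...,2]
    for k,(c,a) in N.items():
        a=np.radians(a);ex=np.array([np.cos(a),np.sin(a)]);ey=np.array([-ex[1],ex[0]])
        q=P[...,:2]-np.array(c); lx=q@ex; ly=q@ey; z=P[...,2]
        m=(lx>-84)&(lx<-12)&(abs(ly)<10)&(z>26)&(z<52)&(g<75)&(abs(lx+48)>8)
        if m.sum()<20: print(n,k,"few",m.sum());continue
        A=np.c_[lx[m]+48,np.ones(m.sum())]
        for _ in range(3):
            s=np.linalg.lstsq(A,z[m],rcond=None)[0]
        print(n,k,m.sum(),"tilt",np.arctan(s[0]).round(3),"z pivot",s[1].round(1),"z@pad",(24*s[0]+s[1]).round(1))
E
python3 look.py s8 260 240 380 320; python3 slope.py side:side0 top:top0 side:s8
```

```text
4.45 [ 441.4 -349.8   72.5] [0.53 0.28 0.87] [ 0.01  0.03 -0.02]
side middle 108 tilt 0.213 z pivot 36.8 z@pad 42.0
side short 129 tilt 0.201 z pivot 37.8 z@pad 42.7
side long 44 tilt 0.157 z pivot 39.2 z@pad 43.0
top middle 235 tilt 0.208 z pivot 37.2 z@pad 42.3
top short 234 tilt 0.201 z pivot 36.8 z@pad 41.7
top long 230 tilt 0.206 z pivot 37.8 z@pad 42.8
side middle few 0
side short 23 tilt 0.257 z pivot 38.4 z@pad 44.7
side long 154 tilt -0.241 z pivot 38.5 z@pad 32.6
```

View pics/s8z.png

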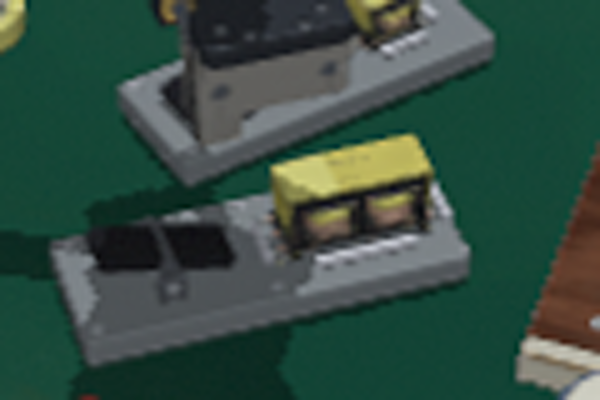

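The long paddle is on: tilt −0.24 and pad at z = 32.6, and its transformer hasn't moved. Next is the middle one.

Request:
play_rows(
  deltas=[
    {"wx":0,"wy":0,"wz":2,"x":19,"y":42,"z":0,"jaw":-1},
    {"wx":0,"wy":0,"wz":4,"x":38,"y":84,"z":0,"jaw":-1},
    {"wx":0,"wy":0,"wz":6,"x":57,"y":127,"z":0,"jaw":-1},
    {"wx":0,"wy":0,"wz":8,"x":76,"y":169,"z":0,"jaw":-1},
    {"wx":0,"wy":0,"wz":10,"x":95,"y":211,"z":0,"jaw":-1},
    {"wx":0,"wy":0,"wz":12.5,"x":114,"y":253,"z":0,"jaw":-1},
    {"wx":0,"wy":0,"wz":12.5,"x":114,"y":253,"z":0,"jaw":-1},
    {"wx":0,"wy":0,"wz":12.5,"x":114,"y":253,"z":-20,"jaw":-1},
    {"wx":0,"wy":0,"wz":12.5,"x":114,"y":253,"z":-34,"jaw":-1},
    {"wx":0,"wy":0,"wz":12.5,"x":114,"y":253,"z":-34,"jaw":-1},
  ],
)

```text
time_s: 5.5
tool_pos: [551.6, -96.0, 33.7]
ee_rot: [-3.132, -0.229, 0.008]
contact_force: [0.2, -0.6, 0.5]
finger_gap: 0.4
```

```bash
python3 look.py s9 250 170 370 250; python3 slope.py side:s9
```

```text
5.5 [551.6 -96.   33.7] [ 0.23 -0.58  0.55] [0.03 0.06 0.01]
side middle 103 tilt 0.229 z pivot 36.9 z@pad 42.5
side short 129 tilt 0.221 z pivot 37.7 z@pad 43.1
side long 138 tilt -0.245 z pivot 38.6 z@pad 32.5
```

View pics/s9z.png

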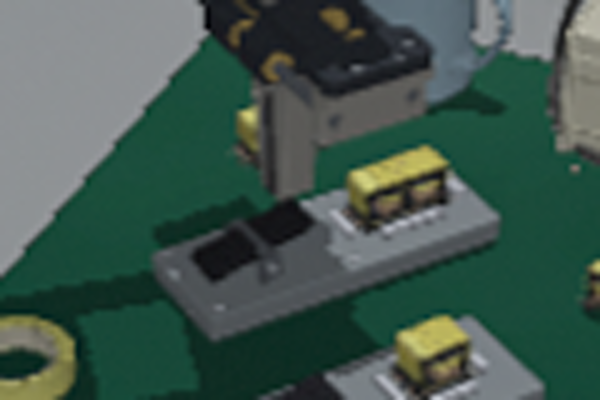

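The tip is above the middle paddle's raised end, at about (290,195) in the crop. I'll let it settle, then descend.

Request:
play_rows(
  deltas=[
    {"wx":0,"wy":0,"wz":0,"x":0,"y":0,"z":-6,"jaw":-1},
    {"wx":0,"wy":0,"wz":0,"x":0,"y":0,"z":-12,"jaw":-1},
    {"wx":0,"wy":0,"wz":0,"x":0,"y":0,"z":-16,"jaw":-1},
    {"wx":0,"wy":0,"wz":0,"x":0,"y":0,"z":-18,"jaw":-1},
    {"wx":0,"wy":0,"wz":0,"x":0,"y":0,"z":-18,"jaw":-1},
  ],
)

```text
time_s: 6.05
tool_pos: [554.1, -95.9, 18.3]
ee_rot: [-3.133, -0.23, 0.001]
contact_force: [-0.4, 0.5, -0.2]
finger_gap: 0.4
```

```bash
python3 look.py s10 250 170 370 250
```

```text
6.05 [554.1 -95.9  18.3] [-0.38  0.55 -0.2 ] [0.02 0.01 0.01]
```

View pics/s10z.png

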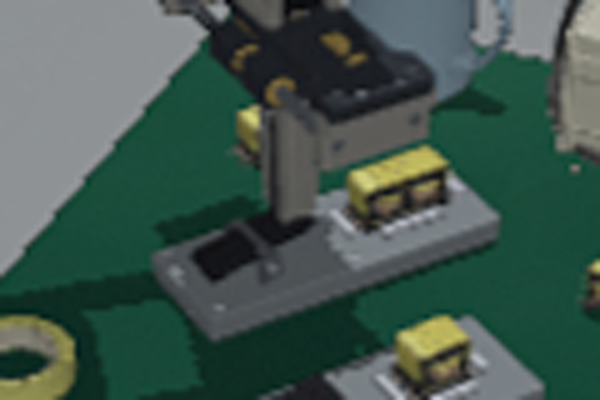

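Position has settled at (554.1, −95.9), with the tip about to touch. I'll press down to the same commanded depth as before (TCP 4.5), slowing at the end.

Request:
play_rows(
  deltas=[
    {"wx":0,"wy":0,"wz":0,"x":0,"y":0,"z":-2,"jaw":-1},
    {"wx":0,"wy":0,"wz":0,"x":0,"y":0,"z":-4,"jaw":-1},
    {"wx":0,"wy":0,"wz":0,"x":0,"y":0,"z":-6,"jaw":-1},
    {"wx":0,"wy":0,"wz":0,"x":0,"y":0,"z":-8,"jaw":-1},
    {"wx":0,"wy":0,"wz":0,"x":0,"y":0,"z":-10,"jaw":-1},
    {"wx":0,"wy":0,"wz":0,"x":0,"y":0,"z":-12,"jaw":-1},
    {"wx":0,"wy":0,"wz":0,"x":0,"y":0,"z":-13,"jaw":-1},
    {"wx":0,"wy":0,"wz":0,"x":0,"y":0,"z":-13,"jaw":-1},
  ],
)

```text
time_s: 6.9
tool_pos: [554.9, -95.9, 5.7]
ee_rot: [3.133, 0.23, 0.002]
contact_force: [2.3, 0.7, 2.8]
finger_gap: 0.2
```

Request:
play_rows(
  deltas=[
    {"wx":0,"wy":0,"wz":0,"x":0,"y":0,"z":-0.5,"jaw":-1},
    {"wx":0,"wy":0,"wz":0,"x":0,"y":0,"z":-1,"jaw":-1},
    {"wx":0,"wy":0,"wz":0,"x":0,"y":0,"z":-1,"jaw":-1},
  ],
)

```text
time_s: 7.2
tool_pos: [555.0, -95.9, 5.4]
ee_rot: [3.133, 0.23, 0.002]
contact_force: [0.5, 1.3, 11.4]
finger_gap: 0.4
```

At the stop, with 11 N. I'll lift and check.

Request:
play_rows(
  deltas=[
    {"wx":0,"wy":0,"wz":0,"x":0,"y":0,"z":6,"jaw":-1},
    {"wx":0,"wy":0,"wz":0,"x":0,"y":0,"z":25,"jaw":-1},
    {"wx":0,"wy":0,"wz":0,"x":0,"y":0,"z":50,"jaw":-1},
    {"wx":0,"wy":0,"wz":0,"x":0,"y":0,"z":67,"jaw":-1},
    {"wx":0,"wy":0,"wz":0,"x":0,"y":0,"z":67,"jaw":-1},
  ],
)

```text
time_s: 7.7
tool_pos: [555.1, -96.1, 73.2]
ee_rot: [3.132, 0.23, 0.004]
contact_force: [1.0, 0.3, 0.5]
finger_gap: 0.7
```

```bash
python3 look.py s11 250 170 370 250; python3 slope.py side:s11
```

```text
7.7 [555.1 -96.1  73.2] [1.01 0.27 0.55] [ 0.07  0.04 -0.03]
side middle 92 tilt -0.23 z pivot 38.7 z@pad 33.1
side short 125 tilt 0.207 z pivot 37.2 z@pad 42.3
side long 147 tilt -0.246 z pivot 38.6 z@pad 32.5
```

View pics/s11z.png

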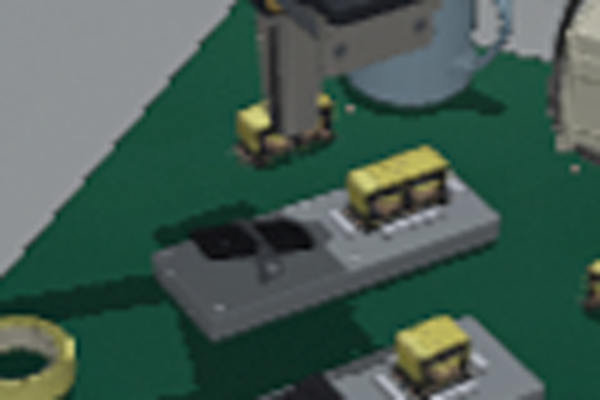

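The middle paddle is on: tilt −0.23 and pad at z = 33. Now the short one.

Request:
play_rows(
  deltas=[
    {"wx":0,"wy":0,"wz":0.5,"x":-10,"y":-36,"z":0,"jaw":-1},
    {"wx":0,"wy":0,"wz":1,"x":-21,"y":-72,"z":0,"jaw":-1},
    {"wx":0,"wy":0,"wz":1.5,"x":-32,"y":-108,"z":0,"jaw":-1},
    {"wx":0,"wy":0,"wz":1.5,"x":-42,"y":-143,"z":0,"jaw":-1},
    {"wx":0,"wy":0,"wz":1.5,"x":-42,"y":-143,"z":0,"jaw":-1},
    {"wx":0,"wy":0,"wz":1.5,"x":-42,"y":-143,"z":-20,"jaw":-1},
    {"wx":0,"wy":0,"wz":1.5,"x":-42,"y":-143,"z":-40,"jaw":-1},
    {"wx":0,"wy":0,"wz":1.5,"x":-42,"y":-143,"z":-53,"jaw":-1},
    {"wx":0,"wy":0,"wz":1.5,"x":-42,"y":-143,"z":-53,"jaw":-1},
    {"wx":0,"wy":0,"wz":1.5,"x":-42,"y":-143,"z":-53,"jaw":-1},
  ],
)

```text
time_s: 8.75
tool_pos: [512.1, -238.3, 18.1]
ee_rot: [-3.129, -0.272, 0.002]
contact_force: [0.4, 0.0, -0.7]
finger_gap: 0.6
```

```bash
python3 look.py s12 260 200 380 280; python3 slope.py side:s12
```

```text
8.75 [ 512.1 -238.3   18.1] [ 0.42  0.04 -0.65] [0.01 0.01 0.05]
side middle 39 tilt -0.213 z pivot 39.3 z@pad 34.1
side short 115 tilt 0.175 z pivot 37.4 z@pad 41.6
side long 143 tilt -0.244 z pivot 38.7 z@pad 32.8
```

View pics/s12z.png

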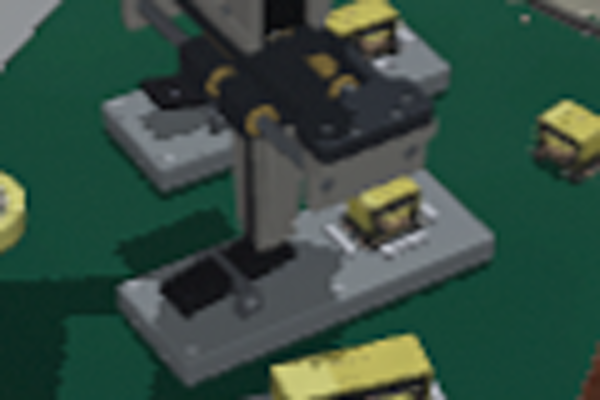

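The tip is at the short paddle's raised end, around (270,248), and well centred. Pressing now.

Request:
play_rows(
  deltas=[
    {"wx":0,"wy":0,"wz":0,"x":0,"y":0,"z":-2,"jaw":-1},
    {"wx":0,"wy":0,"wz":0,"x":0,"y":0,"z":-4,"jaw":-1},
    {"wx":0,"wy":0,"wz":0,"x":0,"y":0,"z":-6,"jaw":-1},
    {"wx":0,"wy":0,"wz":0,"x":0,"y":0,"z":-8,"jaw":-1},
    {"wx":0,"wy":0,"wz":0,"x":0,"y":0,"z":-10,"jaw":-1},
    {"wx":0,"wy":0,"wz":0,"x":0,"y":0,"z":-12,"jaw":-1},
    {"wx":0,"wy":0,"wz":0,"x":0,"y":0,"z":-12,"jaw":-1},
  ],
)

```text
time_s: 9.5
tool_pos: [512.7, -239.0, 6.5]
ee_rot: [3.13, 0.271, 0.001]
contact_force: [2.3, 1.1, 1.6]
finger_gap: 0.9
```

Request:
play_rows(
  deltas=[
    {"wx":0,"wy":0,"wz":0,"x":0,"y":0,"z":-0.5,"jaw":-1},
    {"wx":0,"wy":0,"wz":0,"x":0,"y":0,"z":-1,"jaw":-1},
    {"wx":0,"wy":0,"wz":0,"x":0,"y":0,"z":-1,"jaw":-1},
  ],
)

```text
time_s: 9.8
tool_pos: [512.7, -239.0, 5.7]
ee_rot: [3.13, 0.271, 0.001]
contact_force: [2.8, 0.9, 3.0]
finger_gap: 0.4
```

Request:
play_rows(
  deltas=[
    {"wx":0,"wy":0,"wz":0,"x":0,"y":0,"z":-0.5,"jaw":-1},
    {"wx":0,"wy":0,"wz":0,"x":0,"y":0,"z":-1,"jaw":-1},
    {"wx":0,"wy":0,"wz":0,"x":0,"y":0,"z":-1,"jaw":-1},
  ],
)

```text
time_s: 10.1
tool_pos: [512.8, -239.0, 5.3]
ee_rot: [3.129, 0.271, 0.001]
contact_force: [1.5, 1.1, 10.7]
finger_gap: 0.4
```

The force reached 10.7 N, so this one is at its stop too. I'll lift and move away towards the start side so both cameras can see.

Request:
play_rows(
  deltas=[
    {"wx":0,"wy":0,"wz":0,"x":0,"y":0,"z":6,"jaw":-1},
    {"wx":0,"wy":0,"wz":0,"x":0,"y":0,"z":30,"jaw":-1},
    {"wx":0,"wy":0,"wz":0,"x":0,"y":0,"z":70,"jaw":-1},
    {"wx":0,"wy":0,"wz":0,"x":0,"y":0,"z":110,"jaw":-1},
    {"wx":0,"wy":0,"wz":0,"x":0,"y":0,"z":150,"jaw":-1},
    {"wx":0,"wy":0,"wz":0,"x":-40,"y":-30,"z":180,"jaw":-1},
    {"wx":0,"wy":0,"wz":0,"x":-70,"y":-70,"z":180,"jaw":-1},
    {"wx":0,"wy":0,"wz":0,"x":-100,"y":-110,"z":180,"jaw":-1},
    {"wx":0,"wy":0,"wz":0,"x":-130,"y":-150,"z":180,"jaw":-1},
    {"wx":0,"wy":0,"wz":0,"x":-160,"y":-190,"z":180,"jaw":-1},
  ],
)

```text
time_s: 11.1
tool_pos: [354.1, -423.8, 184.3]
ee_rot: [-3.129, -0.272, 0.002]
contact_force: [0.8, -0.5, 1.0]
finger_gap: 0.7
```

Request:
play_rows(
  deltas=[
    {"wx":0,"wy":0,"wz":0,"x":-25,"y":-40,"z":0,"jaw":-1},
    {"wx":0,"wy":0,"wz":0,"x":-50,"y":-80,"z":0,"jaw":-1},
    {"wx":0,"wy":0,"wz":0,"x":-75,"y":-120,"z":0,"jaw":-1},
    {"wx":0,"wy":0,"wz":0,"x":-75,"y":-120,"z":0,"jaw":-1},
    {"wx":0,"wy":0,"wz":0,"x":-75,"y":-120,"z":0,"jaw":-1},
  ],
)

```text
time_s: 11.6
tool_pos: [280.1, -542.8, 183.6]
ee_rot: [-3.128, -0.268, 0.002]
contact_force: [-0.4, 1.1, -0.7]
finger_gap: 0.7
```

```bash
python3 look.py s13 260 160 380 320
python3 - <<'E'
from h import *
p,D=r.capture("top");cv2.imwrite("pics/t13.png",p);np.save("pics/t13.npy",D)
a=cv2.imread("pics/top0.png");d=cv2.absdiff(a,p).max(2)
b=p[110:310,120:480]
cv2.imwrite("pics/t13z.png",np.vstack([cv2.resize(b,None,fx=2,fy=1.5),cv2.resize(cv2.cvtColor(d,8)[110:310,120:480],None,fx=2,fy=1.5)]))
E
python3 slope.py side:s13 top:t13
```

```text
11.6 [ 280.1 -542.8  183.6] [-0.36  1.07 -0.68] [ 0.09  0.   -0.01]
side middle 82 tilt -0.199 z pivot 39.0 z@pad 34.1
side short 104 tilt -0.245 z pivot 39.0 z@pad 33.0
side long 53 tilt -0.2 z pivot 37.4 z@pad 32.5
top middle 213 tilt -0.23 z pivot 38.9 z@pad 33.3
top short 215 tilt -0.245 z pivot 39.2 z@pad 33.2
top long 229 tilt -0.239 z pivot 38.7 z@pad 32.8
```

View pics/t13z.png

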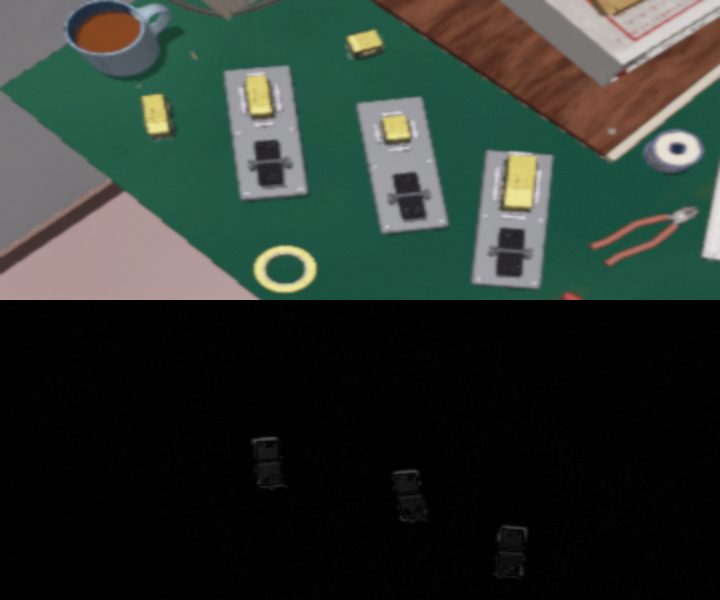

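View pics/s13.png

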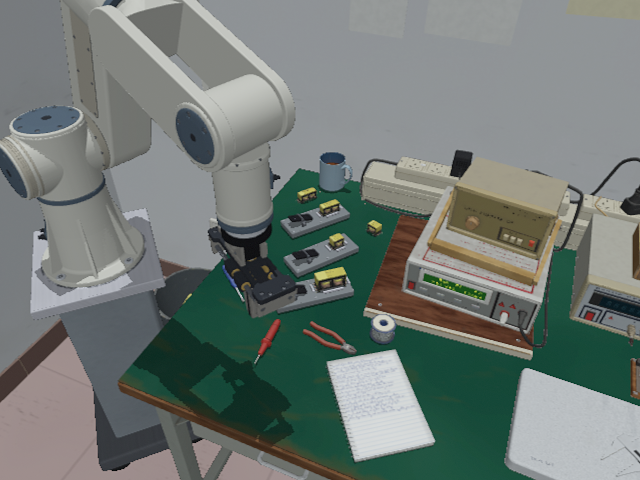

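In the difference image only the three paddles have changed. All three are tilted down towards the transformers, and the arm is clear. Handing in.

```bash
python3 -c "
from bench import r
print(r.finish_job())"
```

```text
the job is handed in; nothing more can be done
None
```

All three paddles are on, pressed in the order asked (long, middle, short) with the closed fingertips. The job was handed in at about 11.7 s of the 38 s allowed. I grasped and lifted nothing.

**Last checks:**
- **Paddle angles:** from the top camera's depth, the long paddle tilts −0.24 rad, the middle −0.23 and the short −0.245. All three read about +0.2 before the pushes.
- **Pad heights:** the pads sit at about 33 mm, against 42–43 mm measured before.
- **Push force:** each push ended at its stop with 9 to 11 N, well above the 2–3 N needed to turn a paddle.
- **Surroundings:** the before/after top-view comparison, which covered the nests and the objects around them, shows only the three paddles changed. The arm stands clear above the bench.

**What failed or disagreed:**
- **First move refused:** it lacked some row keys. Nothing moved.
- **Fingertip height:** the fingertips end about 33 mm above the reported TCP, although the text puts the TCP at their very end. I found this in the side depth when a push met nothing, and after that I went by depth and contact force.
- **Side-view tilt:** the final side view reads about −0.20 for the long and middle paddles. The long one was partly hidden and the middle one had few pixels.
- **Middle paddle:** it reads slightly less tilt than the other two, about 0.4 mm at the pad. I put that down to measurement noise, because its push reached 11 N.

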